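Verify the metal detector with the ferrous test wand

TASK

Do the metal check on the gravity-fall detector: first press the green test button on its control housing fully down and let it come up again, then draw the red-handled (ferrous) test wand out of its holder and lower it upright down the white throat without ever touching the detector with it, until the black depth ring on the rod is level with the throat's lip. Hold it still there in the middle of the throat and finish while the gripper is still holding it. Leave the other two wands in the holder and everything else on the bench where it stands.

Things in the scene. Friction and masses are not known exactly. Their poses are not given: they have to be found in the camera images.
- detector: Metal detector fixed to the bench, turned up to 15 degrees: steel head 240 x 220 x 110 mm (x, y, z) on 50 mm legs, its top 160 mm up, with an upright white round throat, bore 36 mm, open at both ends. Origin on the bench under the throat's axis; -y towards the grey control housing. Orange beacon 32 mm across on the head's top at x 90, y 80 mm, top 204 mm up. A blue line marks the coil.
- throat_mouth (a point): Centre of the throat's upper lip, on the bore's axis, 168 mm above the bench. The white lip ring is 56 mm in outer diameter and stands 8 mm proud of the head's top.
- coil_centre (a point): The point on the throat's axis in the coil plane (blue line round the head), 63 mm below the lip, 105 mm above the bench. The bore goes on 60 mm below it.
- test_button (a joint): Green spring push button in a black ring on top of the control housing: 0 when up, 0.006 m when fully down (travel 6 mm straight down; about 5 N takes it fully down, and it springs up when released).
- test_button_top (a point): Centre of the green button's top face, 28 mm in diameter; 163 mm above the bench when up, moves down with the button. The button stands on the grey control housing, 160 x 90 mm (x, y), top 145 mm above the bench, on the head's -y side, its centre 155 mm from the throat's axis.
- rack: Grey wand holder block 170 x 65 x 60 mm, fixed to the bench left or right of the detector. Three upright blind holes, 21 mm in diameter and 45 mm deep, in a row along its x axis at -52, 0 and 52 mm; floor of the holes 15 mm above the bench. Origin centre of its underside, z up.
- wand_red: Ferrous test wand, red handle: stiff white rod 18 mm in diameter, 105 mm long, under a flat handle block 30 mm wide (x), 14 mm thick (y) and 50 mm tall; 40 to 85 g. Origin at the centre of the rod's lower end, z up the rod. Stands upright in any of the holder's three holes, lower end 15 mm above the bench, the handle's flat faces within about 17 degrees of the row.
- wand_grip (a point): Middle of the red handle block's flat faces, on the rod's axis, 135 mm above the rod's lower end: where to pinch it, across the 14 mm thickness.
- ball (a point): The steel test ball inside the red wand, on its axis, 10 mm above the rod's lower end (dark grey band). It lies in the coil plane when the depth ring is level with the lip.
- depth_ring (a point): Middle of the black depth ring (4 mm wide) round the red wand's rod, on its axis, 73 mm above the rod's lower end, 63 mm above the ball.
- wand_yellow: Test wand of the same shape with a yellow handle, in another hole of the holder. To be left there. Origin at the centre of the rod's lower end.
- wand_blue: Test wand of the same shape with a blue handle, in another hole of the holder. To be left there. Origin at the centre of the rod's lower end.
- funnel: The detector's steel feed funnel, taken off and standing mouth down on the bench on the other side from the holder: 114 mm across at the bottom, 105 mm tall. Bystander. Origin centre of its underside.
- tub_a: Closed plastic tub of dried goods, white lid, 80 mm in diameter, 82 mm tall, near the robot on its left. Bystander. Origin centre of its underside.
- weight: Small brass check weight with a knob, 38 mm in diameter, 56 mm tall, near the robot on its right. Bystander. Origin centre of its underside.

How it is judged:
On the way, in this order (a step that is already met when the one before it is completed fails the run):
1. the test button is pressed fully down (at least 5 of its 6 mm) (value of joint test_button above 0.005 m), for 0.04 s.
2. the test button has come up again (value of joint test_button below 0.001 m), for 0.1 s.
3. the red wand is drawn clear of its holder, in the gripper (height (world z) of wand_red above 0.065 m and contact force between wand_red and the fingers above 1 N), for 0.1 s.
4. the red wand is held still in the throat, centred, with its depth ring at the lip (horizontal distance between ball and coil_centre below 0.005 m and z of ball in the frame of coil_centre between -0.008 and 0.008 m and angle between wand_red's own z axis and vertical below 0.09 rad and contact force between wand_red and the fingers above 1 N and contact force between wand_red and detector below 0.1 N and linear speed of wand_red below 0.02 m/s), for 0.5 s.
At the end, for the whole second after the job is handed in: The gripper still holds the red wand still in the throat (under 20 mm/s), touching no part of the detector: its ball within 5 mm of the throat's axis sideways and within 8 mm of the coil plane in height (depth ring level with the lip), the wand within 5 degrees of upright, and the test button is up (all of step 4 and value of joint test_button below 0.001 m); the arm keeps its last pose, push and grip.
It fails at once if the red wand touches the detector (contact force between wand_red and detector above 0.1 N).
It fails at once if another wand is pulled out or shifted by more than 20 mm (distance of any of wand_yellow, wand_blue from where it was at the start of the episode above 0.02 m).
It fails at once if a bystander (funnel, tub, weight) is moved by more than 25 mm (distance of any of funnel, tub_a, weight from where it was at the start of the episode above 0.025 m).
It also fails if it takes over 69 s, if anything falls off the work surface, if the arm or the gripper's body presses on something with over 40 N, if the wrist force passes 120 N, or if a joint passes its speed limit or range.

ROBOT

A 7-joint arm with a two-finger parallel gripper is mounted at the origin on the work surface. World frame = base frame: x ahead of the robot, y to its left, z up, the work surface at z = 0. Lengths are in m, angles in rad, forces in N, time in s.
With the tool pointing down it reaches from about 0.35 to 0.9 m from the base axis. Payload 19.9 kg.
Tool frame: the origin (TCP) lies on the centre line of the jaws, within the pads' length; the fingertips stand 22 mm ahead of it and the grasp point (between the pads) lies 3 mm ahead of it (robot.tcp_to_tips is the distance from the TCP to the fingertips, in m); z points along the fingers, y is the line along which they close (so a half turn about z gives the same grasp; the last joint's range is limited). The gripper opens to 94 mm and grips with 3 to 60 N. Pads are 16 mm wide; open, the fingers measure 119 mm over their backs; the gripper's body (75 mm by 177 mm) begins 78 mm behind the grasp point.
Start: joints at [1.22, 0.417, -0.01, 1.614, 0.005, 1.111, -0.053], TCP at [0.191, -0.595, 0.227] pointing down, gripper open.
Joint ranges: [-2.81, 2.81], [-0.39, 2.02], [-1.27, 1.25], [0.06, 2.57], [-1.19, 4.33], [0.19, 2], [-2.82, 2.82]. Speed limits (rad/s): [1.89, 1.89, 2.39, 2.39, 3.01, 3.01, 3.01].

INTERFACE

Orientations are given as a 3x3 rotation matrix whose columns are the frame's x, y, z axes.
In Python, from rig import robot, grab_frame, camera_info, recognise, cut_out, tip_of, readout gives the robot as it stands. Calls block until the motion is done:
- robot.move_ptp(position, orientation): joint-space move of the TCP to a pose.
- robot.move_linear(position, velocity=0.15, frame=None, threshold=None): straight line of the TCP; frame=None keeps the orientation; velocity is the mean speed in m/s. With threshold (N) it stops when the force on the tool has changed by that much, and returns True; else False.
- robot.goto_joints(angles): joint-space move.
- robot.gripper_to(opening): finger opening in m; the grip force is fixed at half the most; returns when the fingers have stopped.
- robot.pause(seconds).
- robot.ik(position, orientation): joint angles nearest the present ones, or None.
- grab_frame(name): name is "scene" or "top" or "wrist"; returns (picture, depth): 384x512x3 uint8, red, green, blue; 384x512 float32, m along the optical axis (not along the pixel's ray), 0 where there is no reading.
- camera_info(name): a dict with "fx", "fy", "cx", "cy" (pixels), "rvec" (rotation vector, rad) and "tvec" (3), from world to camera coordinates, as OpenCV has them. Camera axes: x right, y down, z forward; pixel columns grow to the right and rows downward; lengths in m; the calibration is good to about 2 mm. A picture is of the moment at which its call begins: read the wrist's pose just before it. camera_info takes no time and is no camera call; for the wrist camera it gives the pose at the moment of the call.
A pose or a line that the arm cannot do raises robot.PlanningError and nothing moves.
- robot.sign_off(): hands the job in; it is judged then, once.
Trained networks look in the newest picture that a camera, given by its name, has taken for a name from the list of things; names that differ only in an ending like _2 or _b are one class to them, and where a whole thing is asked for, a point or a joint stands for the part that bears it (a point fixed in the world has none). Each returns a list of dicts, best first, with "p" (0 to 1); they miss things now and then, are a little off and sometimes report something else, mostly with a low value. They report only what shows in the picture. A call takes as long as a camera call.
- recognise(camera, query): "pixel" ([row, column] in pixels, amid what is visible of it).
- cut_out(camera, query): "pixels" (384x512 bool, what is visible of it) and "pixel" ([row, column] in pixels, amid what is visible of it).
- tip_of(camera, query): "pixel" ([row, column] in pixels: a listed point, or the origin of a listed thing).
Readings, each from a call of its own:
- readout.get_time(): time.
- readout.get_qpos(): joint angles.
- readout.get_joint_vel(): joint speeds.
- readout.get_effort(): joint torques, N m.
- readout.get_ee_pos(): TCP position.
- readout.get_tool_rot(): TCP orientation.
- readout.get_force(): force on the tool from outside, world axes, zero at the start.
- readout.get_moment(): the same for the moment, N m.
- readout.get_opening(): finger opening in m.
- readout.get_grasp_force(): force on a finger pad.
Only numpy, scipy, OpenCV 4.12 (cv2) and the standard library are available. Lean on these libraries where they do the work, as an engineer would, in place of code of your own. Each camera call takes 0.05 s, during which the arm holds its last target. There are 200 camera calls.

## Working session

There is one attempt and no reset: what is moved stays moved. The work goes in short steps, each a Python script; the robot and the scene stay as the last script left them, time stands still between calls to the robot, and variables do not carry over. Pictures are saved under pics/ and viewed, at most 10 in all, crops included, and the job is handed in when it is done.

```bash
mkdir -p pics
cat > h.py <<'E'
import numpy as np, cv2
from rig import robot, grab_frame, camera_info, recognise, cut_out, tip_of, readout
def cam(n):
    c=camera_info(n); R=cv2.Rodrigues(np.array(c["rvec"],float))[0]; return c,R,np.array(c["tvec"],float).ravel()
def ray(n,px,c=None):
    c,R,t=c or cam(n); d=np.array([(px[1]-c["cx"])/c["fx"],(px[0]-c["cy"])/c["fy"],1]); return -R.T@t, R.T@d
def onz(n,px,z,c=None):
    o,d=ray(n,px,c); return o+d*(z-o[2])/d[2]
def cloud(n,depth,mask,c=None):
    c,R,t=c or cam(n); r,q=np.nonzero(mask&(depth>0)); z=depth[r,q]
    return (np.c_[(q-c["cx"])/c["fx"]*z,(r-c["cy"])/c["fy"]*z,z]-t)@R
def save(n,im): cv2.imwrite(f"pics/{n}.png",im[:,:,::-1])
E
python3 - <<'E'
from h import *
for n in ("scene","top"):
    im,d=grab_frame(n); save(n+"0",im); np.save(f"{n}_d.npy",d)
    c,R,t=cam(n); print(n,-R.T@t,c["fx"])
    for q,z in (("throat_mouth",.168),("test_button_top",.163),("wand_grip",.15),("rack",0),("wand_red",.015),("wand_yellow",.015),("wand_blue",.015),("depth_ring",.088)):
        for r in tip_of(n,q)[:2]: print(n,q,round(r["p"],2),np.round(r["pixel"],1),np.round(onz(n,r["pixel"],z),4))
print(readout.get_time())
E
```

```text
scene [0.80656449 0.4567778  1.00575506] 389.1443393929281
scene throat_mouth 0.78 [213.3 238.7] [0.6047 0.0378 0.168 ]
scene test_button_top 0.67 [130.9 207.3] [ 0.539  -0.2399  0.163 ]
scene test_button_top 0.56 [164.4 206.3] [ 0.598  -0.1392  0.163 ]
scene wand_grip 0.6 [304.3 344.6] [0.5252 0.3521 0.15  ]
scene wand_grip 0.41 [166.3 206. ] [ 0.5985 -0.1433  0.15  ]
scene rack 0.9 [309.1 347.2] [0.4782 0.3471 0.    ]
scene rack 0.47 [143.4 262.2] [ 0.3622 -0.2279  0.    ]
scene wand_red 0.59 [304.7 344.6] [0.4815 0.3364 0.015 ]
scene wand_yellow 0.73 [315.8 330. ] [0.5299 0.3378 0.015 ]
scene wand_blue 0.7 [295.8 362.5] [0.4282 0.3442 0.015 ]
scene depth_ring 0.64 [295.9 350.3] [0.4806 0.3365 0.088 ]
top [0.38835058 0.0013413  0.96966194] 366.8555862626876
top throat_mouth 0.18 [219.6 123. ] [0.4156 0.2848 0.168 ]
top test_button_top 0.34 [141.2 244.4] [0.5981 0.0244 0.163 ]
top wand_grip 0.51 [187.7 101.2] [0.4868 0.3449 0.15  ]
top rack 0.97 [194.2 130.3] [0.4892 0.329  0.    ]
top wand_red 0.56 [195.6 123.5] [0.4835 0.3416 0.015 ]
top wand_yellow 0.72 [180.1 127.3] [0.5248 0.3342 0.015 ]
top wand_blue 0.57 [218.  123.1] [0.425  0.3389 0.015 ]
top wand_blue 0.2 [196.2 123.3] [0.482 0.342 0.015]
top depth_ring 0.65 [192.4 114.7] [0.4836 0.3374 0.088 ]
top depth_ring 0.64 [180.5 128.1] [0.5134 0.3067 0.088 ]
0.9
```

View pics/scene0.png

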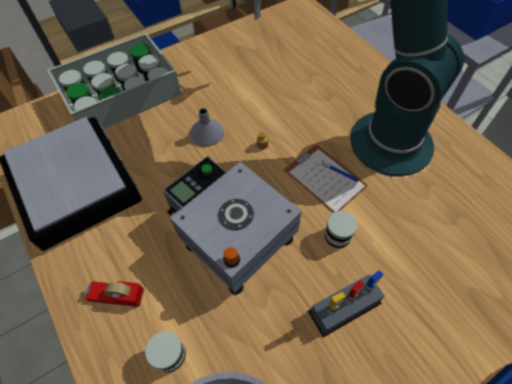

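View pics/top0.png

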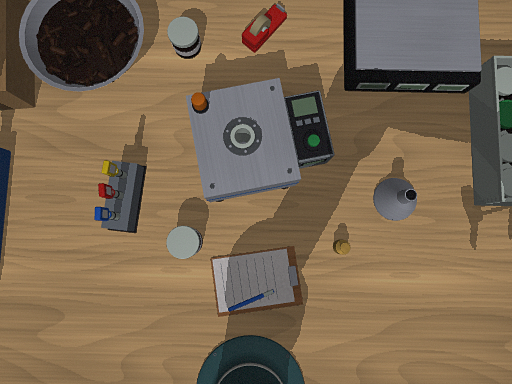

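The scene view shows the throat at about (213,237), the button at (168,206) and the red handle at (290,356), in the middle hole. In the top view the throat is at (136,242), the button at (141,314) and the red handle at (190,105). Some of the network's button and throat hits were wrong. Next I'll take wrist views over the detector and the rack.

Run:
```python
from h import *
for n in ("scene","top"):
    im=cv2.imread(f"pics/{n}0.png"); hsv=cv2.cvtColor(im,cv2.COLOR_BGR2HSV)
    m=cv2.inRange(hsv,(50,120,40),(80,255,255))
    k,l,s,cc=cv2.connectedComponentsWithStats(m)
    for i in range(1,k):
        if s[i,4]>20: print(n,s[i,4],cc[i][::-1],onz(n,cc[i][::-1],.163))
R=np.array([[1,0,0],[0,-1,0],[0,0,-1.]]);
p0=readout.get_ee_pos();print(p0,readout.get_tool_rot().round(3) if hasattr(readout.get_tool_rot(),'round') else readout.get_tool_rot())
cw,Rw,tw=cam("wrist"); print("cam in tool", np.array(readout.get_tool_rot()).T@(-Rw.T@tw-p0), (Rw@np.array(readout.get_tool_rot())).round(3))
robot.move_linear([p0[0],p0[1],0.42],velocity=.3)
for yaw in (0,np.pi/2,-np.pi/2,np.pi):
    Y=cv2.Rodrigues(np.array([0,0,yaw]))[0]@R
    for p in ([.60,-.14,.2],[.605,.035,.45],[.485,.34,.4]): print(round(yaw,2),p,np.round(robot.ik(p,Y),2) if robot.ik(p,Y) is not None else None)
print(readout.get_time(),readout.get_qpos())
```

```text
scene 214 [ 50.03738318 139.34579439] [ 0.55645345 -0.66684378  0.163     ]
scene 284 [90.38732394 77.13732394] [ 0.79044391 -0.59761351  0.163     ]
scene 148 [ 91.56081081 108.23648649] [ 0.71365087 -0.54115496  0.163     ]
scene 89 [168.06741573 206.24719101] [ 0.60391694 -0.12874822  0.163     ]
top 330 [113.62424242 505.63333333] [ 0.67548547 -0.56582395  0.163     ]
top 127 [140.06299213 313.07086614] [ 0.60421791 -0.13002534  0.163     ]
[ 0.19051   -0.5952151  0.2274235] [[ 0.952  0.305 -0.   ]
 [ 0.305 -0.952  0.   ]
 [-0.    -0.    -1.   ]]
cam in tool [ 0.07864862 -0.00128143 -0.159277  ] [[ 0.     1.    -0.   ]
 [-0.963 -0.    -0.27 ]
 [-0.27   0.     0.963]]Traceback (most recent call last):
  File "<stdin>", line 13, in <module>
cv2.error: OpenCV(4.12.0) /io/opencv/modules/calib3d/src/calibration_base.cpp:151: error: (-210:Unsupported format or combination of formats) The matrices must have 32f or 64f data type in function 'Rodrigues'
```

```bash
cat >> h.py <<'E'
def down(yaw):
    c,s=np.cos(yaw),np.sin(yaw); return np.array([[c,s,0],[s,-c,0],[0,0,-1.]])
E
python3 - <<'E'
from h import *
for yaw in (0,np.pi/2,-np.pi/2,np.pi):
    for p in ([.604,-.129,.2],[.605,.035,.38],[.485,.34,.4]):
        q=robot.ik(p,down(yaw)); print(round(yaw,2),p,None if q is None else np.round(q,2))
robot.move_ptp([.604,-.129,.38],down(0))
def shot(n):
    c=cam("wrist"); im,d=grab_frame("wrist"); save(n,im); np.savez(n,d=d,R=c[1],t=c[2]); return c,im,d
c,im,d=shot("w_btn")
for r in tip_of("wrist","test_button_top"): print("btn",r["p"],r["pixel"],onz("wrist",r["pixel"],.163,c))
robot.gripper_to(0.0)
robot.move_ptp([.615,.035,.38],down(0))
c,im,d=shot("w_thr")
for r in tip_of("wrist","throat_mouth"): print("thr",r["p"],r["pixel"],onz("wrist",r["pixel"],.168,c))
print(readout.get_time(),readout.get_force())
E
python3 -c "
import cv2,numpy as np
cv2.imwrite('pics/w1.png',cv2.resize(np.hstack([cv2.imread('pics/w_btn.png'),cv2.imread('pics/w_thr.png')]),(800,300)))"
```

```text
0 [0.604, -0.129, 0.2] [ 0.48  0.46 -0.43  1.65  0.21  1.08 -1.58]
0 [0.605, 0.035, 0.38] [ 0.46  0.37 -0.77  1.43  0.26  1.44 -1.88]
0 [0.485, 0.34, 0.4] [-0.8   0.25  0.17  1.46 -0.04  1.43 -2.2 ]
1.57 [0.604, -0.129, 0.2] [ 0.58  0.49 -0.57  1.65  0.29  1.09 -0.07]
1.57 [0.605, 0.035, 0.38] [ 0.48  0.38 -0.8   1.43  0.27  1.44 -0.32]
1.57 [0.485, 0.34, 0.4] [ 0.18  0.5  -1.25  1.42  0.47  1.55 -1.04]
-1.57 [0.604, -0.129, 0.2] [-0.57  0.67  1.08  1.69 -0.64  1.18 -2.46]
-1.57 [0.605, 0.035, 0.38] [ 0.64  0.47 -1.08  1.43  0.41  1.49  2.71]
-1.57 [0.485, 0.34, 0.4] [ 0.1   0.43 -1.08  1.43  0.38  1.51  2.18]
3.14 [0.604, -0.129, 0.2] [ 0.63  0.5  -0.64  1.64  0.33  1.1   1.47]
3.14 [0.605, 0.035, 0.38] [ 0.5   0.39 -0.84  1.43  0.29  1.45  1.23]
3.14 [0.485, 0.34, 0.4] [ 0.1   0.43 -1.08  1.43  0.38  1.51  0.61]
btn 0.58 [176.1, 256.8] [ 0.6019921  -0.13145512  0.163     ]
thr 0.98 [179.6, 257.4] [0.6099853  0.03282675 0.168     ]
6.2417 [-0.32410622 -0.00807647 -0.66494896]
```

View pics/w1.png

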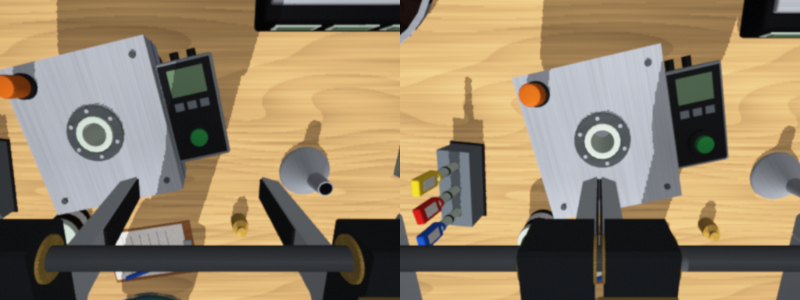

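Both network hits match the picture: button at half-scale (137,200), throat at (140,201). Now I'll press the button and refine the throat and rack positions.

```bash
python3 - <<'E'
from h import *
robot.move_ptp([.603,-.130,.25],down(0))
robot.move_linear([.603,-.130,.192],velocity=.1)
f0=np.array(readout.get_force())
hit=robot.move_linear([.603,-.130,.1755],velocity=.02,threshold=9)
print("hit",hit,readout.get_ee_pos(),np.array(readout.get_force())-f0)
robot.pause(.15); print(readout.get_ee_pos(),np.array(readout.get_force())-f0)
robot.move_linear([.603,-.130,.25],velocity=.1)
robot.gripper_to(.09)
# view throat and rack from wrist
def shot(n):
    c=cam("wrist"); im,d=grab_frame("wrist"); save(n,im); np.savez(n,d=d,R=c[1],t=c[2]); return c,im,d
robot.move_ptp([.56,.035,.38],down(0)); c,im,d=shot("w_thr2")
for r in tip_of("wrist","throat_mouth")[:2]: print("thr",r["p"],r["pixel"],onz("wrist",r["pixel"],.168,c))
robot.move_ptp([.44,.34,.38],down(0)); c,im,d=shot("w_rack")
for q,z in (("wand_grip",.15),("wand_red",.015),("wand_yellow",.015),("wand_blue",.015),("rack",0),("depth_ring",.088)):
    for r in tip_of("wrist",q)[:2]: print(q,round(r["p"],2),np.round(r["pixel"],1),np.round(onz("wrist",r["pixel"],z,c),4))
m=cut_out("wrist","wand_red")
if m:
    mm=m[0]["pixels"]; np.save("mred.npy",mm); P=cloud("wrist",d,mm,c); print(m[0]["p"],mm.sum(),P.min(0),P.max(0),np.median(P,0))
print(readout.get_time())
E
python3 -c "
import cv2,numpy as np
cv2.imwrite('pics/w2.png',cv2.resize(np.hstack([cv2.imread('pics/w_thr2.png'),cv2.imread('pics/w_rack.png')]),(800,300)))"
```

```text
hit True [ 0.60338836 -0.1300508   0.18327422] [-1.58934209 -0.26705971  9.39653661]
[ 0.60337155 -0.13008262  0.18323114] [-3.00631004 -0.30906078  9.98124525]
thr 0.65 [137.1, 256.4] [0.605357   0.03229761 0.168     ]
wand_grip 0.8 [141.8 259. ] [0.4792 0.3345 0.15  ]
wand_red 0.82 [134.1 253.6] [0.4778 0.3415 0.015 ]
wand_yellow 0.64 [100.8 256.6] [0.5299 0.3365 0.015 ]
wand_blue 0.66 [169.9 255.6] [0.4184 0.3383 0.015 ]
rack 0.64 [135.7 256.7] [0.474  0.3363 0.    ]
depth_ring 0.66 [137.7 253.7] [0.4786 0.3411 0.088 ]
depth_ring 0.38 [198.8 348.5] [0.3886 0.2003 0.088 ]
0.76 369 [0.44889418 0.32874313 0.03151544] [0.4947828  0.34969551 0.17365145] [0.48029957 0.33932335 0.17141779]
13.35
```

View pics/w2.png

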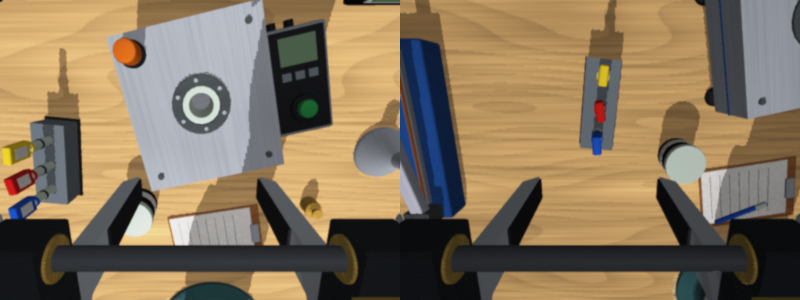

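The press stopped at 9.4 N, only about 1.7 mm below the nominal top. I'll press again in small steps and log force against height to confirm full travel.

Run:
```python
from h import *
print(robot.tcp_to_tips)
robot.gripper_to(0.0); print("opening",readout.get_opening())
robot.move_ptp([.603,-.130,.25],down(0))
robot.move_linear([.603,-.130,.196],velocity=.1); robot.pause(.2)
f0=np.array(readout.get_force())
for z in np.arange(.194,.175,-.001):
    robot.move_linear([.603,-.130,z],velocity=.02)
    f=np.array(readout.get_force())-f0; print(round(z,4),readout.get_ee_pos().round(4)[2],f.round(1))
    if f[2]>16: break
robot.pause(.2)
im,d=grab_frame("top"); save("top_press",im)
robot.move_linear([.603,-.130,.25],velocity=.1)
print(readout.get_time())
```

```text
0.022
opening 0.0007310668840908039
0.194 0.194 [ 0.2  0.1 -0.1]
0.193 0.1929 [-0.5  1.1 -0.5]
0.192 0.192 [0.4 0.9 0.3]
0.191 0.1909 [0.2 1.  0.1]
0.19 0.1899 [ 0.2  0.9 -0.3]
0.189 0.1891 [0.3 0.7 1.7]
0.188 0.188 [ 1.1 -0.   2. ]
0.187 0.1871 [0.4 0.4 1.5]
0.186 0.186 [0.6 1.1 3.5]
0.185 0.185 [1.7 0.9 3.2]
0.184 0.184 [1.1 1.  4.4]
0.183 0.1833 [0.4 0.  7.5]
0.182 0.183 [-3.8  1.1 18.8]
21.8083
```

Full travel is confirmed: a spring ramp from 0.1895 to 0.1835 (6 mm), then a hard stop. Next come offline fits of the throat ring and the red handle.

Run:
```python
from h import *
K=camera_info("wrist")
def fit(n,im,c,seed):
    p=np.array([seed[0],seed[1],.168]); 
    q=c[1]@p+c[2]; u,v=c[0]["fx"]*q[0]/q[2]+c[0]["cx"],c[0]["fy"]*q[1]/q[2]+c[0]["cy"]; r=int(c[0]["fx"]*.033/q[2])
    g=im.min(2).astype(int); sub=np.zeros_like(g,bool); yy,xx=np.mgrid[:384,:512]; reg=np.hypot(xx-u,yy-v)<r
    m=((g>175)&reg).astype(np.uint8)
    cs,_=cv2.findContours(m,cv2.RETR_EXTERNAL,cv2.CHAIN_APPROX_NONE); k=max(cs,key=cv2.contourArea); e=cv2.fitEllipse(cv2.convexHull(k))
    w=onz(n,(e[0][1],e[0][0]),.168,c); print(n,m.sum(),np.round(e[0],1),np.round(e[1],1),"expected d px",c[0]["fx"]*.056/q[2],w.round(4))
for n,f in (("wrist","w_thr"),("wrist","w_thr2"),("wrist","w_btn"),("top","top0"),("top","top_press"),("scene","scene0")):
    im=cv2.imread(f"pics/{f}.png")
    c=cam(n)
    if n=="wrist": z=np.load(f+".npz"); c=(K,z["R"],z["t"])
    try: fit(f if 0 else n,im,c,(.606,.0335))
    except Exception as ex: print(f,ex)
z=np.load("w_rack.npz"); c=(K,z["R"],z["t"]); d=z["d"]; im=cv2.imread("pics/w_rack.png"); hsv=cv2.cvtColor(im,cv2.COLOR_BGR2HSV).astype(int)
reg=np.zeros((384,512),bool); reg[60:210,220:300]=1
for nm,lo,hi in (("red",-8,8),("yel",18,35),("blu",100,125)):
    h=(hsv[...,0]+90)%180-90 if nm=="red" else hsv[...,0]
    m=reg&(h>=lo)&(h<=hi)&(hsv[...,1]>130)&(hsv[...,2]>60)
    P=cloud("wrist",d,m,c); T=P[P[:,2]>.16]; 
    if len(T)<5: print(nm,m.sum(),len(T)); continue
    r=cv2.minAreaRect((T[:,:2]*1000).astype(np.float32)); w,V=np.linalg.eigh(np.cov(T[:,:2].T))
    print(nm,m.sum(),len(T),"mean",T.mean(0).round(4),"rect",np.round(r[0],1),np.round(r[1],1),round(r[2],1),"axis deg",np.degrees(np.arctan2(V[1,1],V[0,1])).round(1))
```

```text
wrist 878 [258.7 180.6] [44.  45.2] expected d px 46.38726479191513 [0.6088 0.0313 0.168 ]
wrist 944 [257.2 134.1] [46.6 47.7] expected d px 48.43417080543157 [0.6088 0.0314 0.168 ]
wrist 853 [120.3 171.7] [42.1 47.7] expected d px 46.76442836019049 [0.6086 0.0318 0.168 ]
top0 max() iterable argument is empty
top 158 [242.1 135.6] [23.  23.4] expected d px 25.0034045069781 [0.6094 0.0297 0.168 ]
scene0 max() iterable argument is empty
red 341 306 mean [0.48   0.3389 0.1715] rect [479.5 338.8] [30.  14.1] 8.6 axis deg -172.5
yel 372 338 mean [0.5313 0.3339 0.1715] rect [531.2 333.9] [14.5 29.9] 82.4 axis deg 172.0
blu 341 266 mean [0.4302 0.3438 0.1712] rect [429.1 343.7] [13.3 27.8] 89.6 axis deg -177.7
```

Run:
```python
from h import *
Y=down(np.radians(8))
robot.gripper_to(.08)
robot.move_ptp([.480,.3389,.30],Y)
robot.move_linear([.480,.3389,.153],velocity=.12)
robot.gripper_to(0.0); print("grip",readout.get_opening(),readout.get_grasp_force(),readout.get_ee_pos())
robot.move_linear([.480,.3389,.24],velocity=.08)
robot.move_linear([.480,.3389,.385],velocity=.15)
robot.move_linear([.6088,.0313,.385],velocity=.2)
robot.pause(.3); print(readout.get_ee_pos(),readout.get_opening(),readout.get_time(),readout.get_force())
out=[]
for n in ("scene","top","wrist"):
    c=cam(n); im,d=grab_frame(n); save(n+"_held",im); np.savez(n+"_held",d=d,R=c[1],t=c[2])
    for q,z in (("depth_ring",.32),("wand_red",.247),("ball",.257),("wand_grip",.382)):
        for r in tip_of(n,q)[:1]: print(n,q,round(r["p"],2),np.round(r["pixel"],1),onz(n,r["pixel"],z,c).round(4))
    if n=="scene": a=im[130:290,150:350]
    out.append(im)
cv2.imwrite("pics/held.png",np.hstack([cv2.resize(out[0][60:260,140:340],(400,400)),cv2.resize(out[2][:,60:444],(400,400))])[:,:,::-1])
```

```text
grip 0.013872375096570062 29.999482333660126 [0.47999296 0.33888021 0.15297221]
[0.60875674 0.03153801 0.38505352] 0.013861889824873172 31.7333 [ 0.15711813 -0.42593797 -0.40800024]
scene depth_ring 0.72 [180.4 234.2] [0.6079 0.0409 0.32  ]
scene wand_red 0.69 [196.  231.9] [0.6132 0.0303 0.247 ]
scene ball 0.58 [193.9 233.3] [0.6103 0.0329 0.257 ]
scene wand_grip 0.81 [162.2 227.7] [0.6142 0.0343 0.382 ]
wrist depth_ring 0.61 [258.1 255.7] [0.5744 0.0269 0.32  ]
wrist wand_red 0.8 [190.8 251.1] [0.6087 0.0361 0.247 ]
wrist ball 0.65 [195.3 255.8] [0.6076 0.0313 0.257 ]
wrist wand_grip 0.6 [254.5 259.5] [0.6079 0.0297 0.382 ]
```

View pics/held.png

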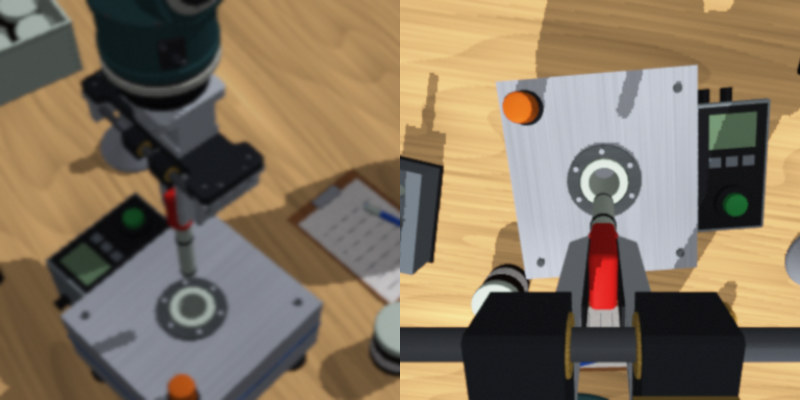

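The wand hangs upright in the jaws above the throat. In the left half the rod tip is at about (188,270) above the lip at (190,308). Now I'll fit a cylinder to the rod's depth points to get offset and tilt.

```bash
cat > rod.py <<'E'
from h import *
from scipy.optimize import least_squares
def rodfit(P,g,zlo,zhi,tag):
    s=P[(P[:,2]>zlo)&(P[:,2]<zhi)&(np.hypot(P[:,0]-g[0],P[:,1]-g[1])<.022)]
    zc=(zlo+zhi)/2
    f=lambda a:np.hypot(s[:,0]-a[0]-a[2]*(s[:,2]-zc),s[:,1]-a[1]-a[3]*(s[:,2]-zc))-.009
    r=least_squares(f,[g[0],g[1],0,0],loss="soft_l1",f_scale=.001); a=r.x
    print(tag,len(s),"axis at zc",a[:2].round(4),"tilt",a[2:].round(3),"zmin",s[:,2].min().round(4),"res mm",(1000*np.median(abs(f(a)))).round(2)); return a
E
python3 - <<'E'
from rod import *
for n in ("scene","wrist","top"):
    z=np.load(n+"_held.npz"); c=(camera_info(n),z["R"],z["t"]); P=cloud(n,z["d"],np.ones((384,512),bool),c)
    try: rodfit(P,(.6088,.0313),.235,.338,n)
    except Exception as e: print(n,e)
    L=P[(np.hypot(P[:,0]-.6088,P[:,1]-.0313)<.027)&(np.hypot(P[:,0]-.6088,P[:,1]-.0313)>.019)&(P[:,2]>.15)&(P[:,2]<.185)]
    H=P[(np.hypot(P[:,0]-.6088,P[:,1]-.0313)<.09)&(np.hypot(P[:,0]-.6088,P[:,1]-.0313)>.05)&(P[:,2]>.14)&(P[:,2]<.185)]
    print(n,"lip z",np.median(L[:,2]),"head z",np.median(H[:,2]))
# red handle rod-bottom / ring from colour in wrist: black ring z
E
```

```text
scene 189 axis at zc [0.6102 0.0316] tilt [-0.001  0.003] zmin 0.245 res mm 0.42
scene lip z 0.16632726771447198 head z 0.1586392521620684
wrist 605 axis at zc [0.608  0.0325] tilt [0.003 0.001] zmin 0.2508 res mm 0.17
wrist lip z 0.17008373670053464 head z 0.16211327808031134
top zero-size array to reduction operation minimum which has no identity
top lip z nan head z 0.16101873588547516
  return _methods._mean(a, axis=axis, dtype=dtype,
  ret = ret.dtype.type(ret / rcount)
```

Run:
```python
from h import *
for n,f,dz in (("scene","scene0",-.0017),("top","top0",.001),("wrist","w_thr",.002),("wrist","w_thr2",.002)):
    im=cv2.imread(f"pics/{f}.png"); c=cam(n)
    if n=="wrist": z=np.load(f+".npz"); c=(c[0],z["R"],z["t"])
    # rectify the lip plane to 0.25 mm pixels
    s=4000; x0,y0=.6088-.045,.0313-.045
    uv=[]
    W=np.array([[x0,y0],[x0+.09,y0],[x0+.09,y0+.09],[x0,y0+.09]])
    for w in W:
        q=c[1]@np.r_[w,.168+dz]+c[2]; uv.append([c[0]["fx"]*q[0]/q[2]+c[0]["cx"],c[0]["fy"]*q[1]/q[2]+c[0]["cy"]])
    H=cv2.getPerspectiveTransform(np.float32(uv),np.float32((W-[x0,y0])*s))
    g=cv2.GaussianBlur(cv2.warpPerspective(im.min(2),H,(360,360),flags=cv2.INTER_CUBIC),(0,0),2).astype(float)
    # outer edge: radial steepest descent near r=28 mm
    cx=np.array([180.,180.])
    for _ in range(10):
        th=np.radians(np.arange(0,360,4)); rr=np.arange(22,34,.25)*4
        X=(cx[0]+np.outer(np.cos(th),rr)).astype(np.float32); Yy=(cx[1]+np.outer(np.sin(th),rr)).astype(np.float32)
        pr=cv2.remap(g.astype(np.float32),X,Yy,cv2.INTER_LINEAR); i=np.argmin(np.diff(pr,axis=1),1)
        r=rr[i]; ok=abs(r-np.median(r))<6
        A=np.c_[np.cos(th),np.sin(th),np.ones_like(th)][ok]; sol=np.linalg.lstsq(A,r[ok],rcond=None)[0]; cx+=sol[:2]
    print(f,"centre",(np.array([x0,y0])+cx/s).round(4),"R mm",sol[2]/4,ok.sum(),np.std((r[ok]-A@sol)/4).round(2))
```

```text
scene0 centre [0.6097 0.0317] R mm 27.518895385943793 89 0.6
top0 centre [0.6091 0.0297] R mm 27.311111111111117 90 0.3
w_thr centre [0.6088 0.0312] R mm 27.38888888888891 90 0.19
w_thr2 centre [0.6086 0.0314] R mm 27.369444444444458 90 0.2
```

Rod and throat agree within about 1 mm in both cameras, with tilt near zero. I'll lower the wand with a small correction.

Run:
```python
from rod import *
robot.move_linear([.6088,.0308,.33],velocity=.08)
print(robot.move_linear([.6088,.0308,.233],velocity=.05,threshold=6))
robot.pause(.8)
print(readout.get_ee_pos(),readout.get_grasp_force(),readout.get_opening(),readout.get_time(),readout.get_force())
out=[]
for n in ("scene","wrist"):
    c=cam(n); im,d=grab_frame(n); out.append(im)
    for q,z in (("depth_ring",.168),("throat_mouth",.168)):
        for r in tip_of(n,q)[:1]: print(n,q,round(r["p"],2),np.round(r["pixel"],1),onz(n,r["pixel"],z,c).round(4))
    P=cloud(n,d,np.ones((384,512),bool),c)
    try: rodfit(P,(.6088,.0313),.174,.188,n)
    except Exception as e: print(e)
cv2.imwrite("pics/in.png",np.hstack([cv2.resize(out[0][150:250,180:280],(400,400),interpolation=2),cv2.resize(out[1][120:320,156:356],(400,400),interpolation=2)])[:,:,::-1])
```

```text
False
[0.60880159 0.0308062  0.23300115] 29.999452829360962 0.01386598572766228 36.2167 [ 0.36677581 -0.32977545 -1.33405765]
scene depth_ring 0.46 [211.5 235.3] [0.6091 0.0289 0.168 ]
scene throat_mouth 0.64 [212.5 236.7] [0.6077 0.0332 0.168 ]
scene 20 axis at zc [0.6105 0.0311] tilt [-0.219 -0.01 ] zmin 0.1742 res mm 0.43
wrist depth_ring 0.77 [218.1 256.2] [0.6072 0.0307 0.168 ]
wrist throat_mouth 0.77 [217.9 256.5] [0.6074 0.0305 0.168 ]
wrist 103 axis at zc [0.608  0.0321] tilt [ 0.004 -0.014] zmin 0.1741 res mm 0.1
```

View pics/in.png

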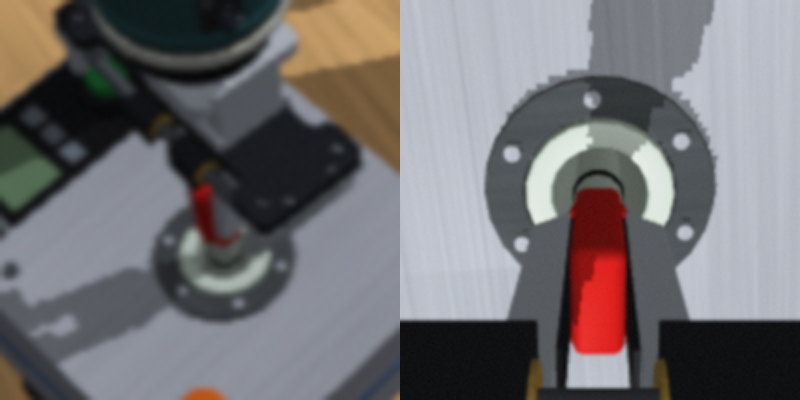

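The rod is centred in the bore and the black ring sits at lip level (right half, about (600,185)), with clear space all round and no contact force. I'm handing it in.

```bash
python3 -c "
from h import *
robot.pause(.5); print(robot.sign_off(), readout.get_time())"
```

```text
the job is handed in; nothing more can be done
the job is handed in; nothing more can be done
```

The metal check is done and handed in, with the verdict not yet shown: I pressed the test button to its stop and let go, and the gripper holds the red wand still in mid-throat with its depth ring level with the lip.

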